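# Set the bench centres and hold the spring centre open

### The arm

A 6-joint arm with a two-finger parallel gripper is mounted at the origin on a cart in front of the work surface, level with it; the furniture and walls round the work are solid. World frame = base frame: x ahead of the robot, y to its left, z up, the work surface at z = 0. Lengths are in m, angles in rad, forces in N, time in s.
With the tool pointing down it reaches from about 0.3 to 0.775 m from the base axis. Payload 14.6 kg.
Tool frame: the origin (TCP) lies on the centre line of the jaws, within the pads' length; the fingertips stand 22 mm ahead of it and the grasp point (between the pads) lies 3 mm ahead of it (env.tips_ahead is the z of the fingertips in the tool frame, in m); z points along the fingers, y is the line along which they close (so a half turn about z gives the same grasp; the last joint's range is limited). The gripper opens to 94 mm and grips with 3 to 60 N. Pads are 16 mm wide; open, the fingers measure 119 mm over their backs; the gripper's body (75 mm by 177 mm) begins 78 mm behind the grasp point.
Start: joints at [-1.363, 0.3, 1.521, -0, 1.321, -0.067], TCP at [0.149, -0.529, 0.227] pointing down, gripper open.
Joint ranges: [-3.03, 3.03], [-0.79, 2.21], [0.23, 2.52], [-1.04, 4.18], [0, 3.07], [-2.55, 2.55]. Speed limits (rad/s): [2.22, 2.22, 2.57, 3.14, 3.14, 3.14].

### API

Orientations are given as a rotation vector (axis times angle).
In Python, from station import get_obs, read_camera, hand_in, regions_of, env gives the robot as it stands. The module is installed in compiled form; this text tells all that it offers.
- The arm moves only by the tool carry_out, never from a script. Its argument "targets" is a list of rows, each a list of 2 entries, a list of its own where there are three numbers: the shift along the tool's x, y, z in units of 50 mm (1.0 is 50 mm), then the turn about the tool's z in degrees. In form: [[[tx, ty, tz], spin], ...]. A call has 1 to 8 rows; each row is the pose to reach, as a shift and turn from the pose commanded when the call began, along the tool's axes at that moment; what a row does not reach only later rows make up. A row lasts 1/8 s, in which the tool goes at most 62.5 mm and 10.7 degrees, less where a joint would pass 70% of its speed; a pose out of reach is approached as far as the arm can. A call with a gripper value outside its range is refused whole. "fingers" is the closure, from 0 (fully open) to 1 (shut), set as the call begins (left out, the last holds). The fingers move at their own pace and stop on an object; the grip force is fixed at half the most. Time passes only in rows, so rows that repeat a pose let the fingers close. It gives the time, the measured TCP pose, the force, the opening and the grip force at its end, in the units of the state.
- get_obs(): the state, without advancing time (a new reading comes with each control period).
- read_camera(name): name is "side" or "top"; returns a dict with "color" (420x560x3 uint8, red, green, blue), "fx", "fy", "cx", "cy" (pixels), "rvec" (rotation vector, rad) and "tvec" (3), from world to camera coordinates, as OpenCV has them. Camera axes: x right, y down, z forward; pixel columns grow to the right and rows downward; lengths in m; the calibration is good to about 2 mm. A picture is of the moment at which its call begins. There is no depth.
- hand_in(): hands the job in; it is judged then, once.
Trained networks look in a picture, given as the dict that the camera call returned (one of the last four; its "shot" number tells which), for a name from the list of things; names that differ only in an ending like _2 or _b are one class to them, and where a whole thing is asked for, a point or a joint stands for the part that bears it (a point fixed in the world has none). Each returns a list of dicts, best first, with "conf" (0 to 1); they miss things now and then, are a little off and sometimes report something else, mostly with a low value. They report only what shows in the picture. A call takes as long as a camera call.
- regions_of(picture, label): "pixels" (420x560 bool, what is visible of it) and "location" ([column, row] in pixels, amid what is visible of it).
The state is a dict: "t": time; "q": joint angles; "joint_vel": joint speeds; "effort": joint torques, N m; "position": TCP position; "orientation": TCP orientation; "ft_force": force on the tool from outside, world axes, zero at the start; "torque": the same for the moment, N m; "gripper_width": finger opening in m; "gripper_force": force on a finger pad.
Only numpy, scipy, OpenCV 4.12 (cv2) and the standard library are available. Lean on these libraries where they do the work, as an engineer would, in place of code of your own. Each camera call takes 0.05 s, during which the arm holds its last target. There are 200 camera calls.

### The job

Get the bench centres ready for the scoring spindle: unlock the tailstock's clamp lever, slide the tailstock left along the bed until the index line on its saddle lines up with the setting pointer, and swing the lever fully home again so that it is locked there. Then pull the spring-loaded centre back by its handle until the handle's index stands at the long loading line, and finish while still gripping it there, never letting go, so that a colleague can lift the spindle in. Leave the spindle in its rest and the tools lying round the bed undisturbed.

Things in the scene. Friction and masses are not known exactly. Their poses are not given: they have to be found in the camera images.
- bed: fixed bed of the bench centres on the table: grey cast foot 110 x 400 x 10 mm carrying a ground steel way 70 mm wide, whose top is 32 mm above the table. Origin: centre of its underside; its y axis runs along the bed from the tailstock (right) to the fixed headstock (left), its x axis across it, away from the robot
- headstock: grey fixed head near the left end of the bed with a steel point that looks along -y; block 40 x 44 mm, top 106 mm above the table; bolted down. Origin on top of the way, 32 mm above the table
- tailstock: grey casting that slides along the bed (+y, 130 mm; drag 8 N unlocked, held against 40 N when locked). Saddle 84 mm (x) by 90 mm (y), top 46 mm above the table; on it a flat-sided housing 40 mm (x) by 56 mm (y) up to 106 mm. An index bar 18 mm wide, top 56 mm above the table, sticks out 112 mm behind the housing (-y). Origin: middle of the saddle, 32 mm above the table; axes as the bed's
- housing_grip (a point): centre of the housing 92 mm above the table, 14 mm under its top: point at which to grip the tailstock across its 40 mm width
- saddle_index (a point): lower end of the black index line on the front (robot's side) face of the saddle, 30 mm right (-y) of the tailstock's origin; axes as the bed's
- pointer_tip (a point): tip of the arrow-shaped steel setting pointer, 22 mm wide with a dark round thumb screw in front (in line with the tip, seen even while the saddle hides it), clipped on the scale ledge along the bed's front; fixed, 25 to 105 mm left (+y) of the saddle's index line at the start, 13 mm above the table; axes as the bed's. Set when index line and tip have the same y
- clamp_lever (a joint): lever on the front of the saddle, hinged about a vertical axis, rad: 0 = fully home, locked, lying along the bed and pointing left (+y); 1.3 = end stop, pointing to the robot (-x). Turns anticlockwise from above to unlock; clamps below 0.6, free above 0.75, firmest at 0. Stays where it is left; needs 4 to 7 N at the grip
- lever_hinge (a point): on the hinge axis of the clamp lever, at the height of lever_grip; 54 mm in front (-x) and 18 mm left (+y) of the tailstock's origin
- lever_grip (a point): middle of the black upright round grip at the end of the clamp lever, 60 mm from the hinge axis, 82 mm above the table: 18 to 20 mm thick, from 60 to 100 mm above the table; it does not turn on the lever, but fingers can slide round it
- pull_centre: spring-loaded steel centre in the tailstock with rod and pull handle, one piece. It slides along the bed's y only: pulled by the handle to the right (-y), away from the housing, for 45 mm; the loading line lies at 30 mm. Spring: 5.5 N at rest, 12 N at the line, 15 N at the end; let go, it springs back. Origin: on its axis, 80 mm above the table, in the handle's middle plane
- pull_handle (a point): middle of the black upright handle block, 125 mm above the table: 34 mm across the bed (x), 14 mm along it (y), from 103 to 147 mm above the table; at rest 57 mm behind (-y) the rear face of the housing, with free space on both sides: grip it across its 14 mm
- handle_index (a point): tip of the thin steel index under the pull handle, in its middle plane, just above the index bar; axes as the bed's
- loading_line (a point): the long black line across the index bar, 30 mm behind (-y) the handle index at rest (a short line marks the rest position); moves with the tailstock; axes as the bed's. The handle is at the line when handle index and line have the same y along the bed
- spindle: bystander: turned steel spindle 105 mm long, 20 mm thick with a 42 mm collar, lying loose in a wooden V-rest on the table, left in front of the bed. Origin: its middle, 30 mm above the table
- dial_gauge: bystander: dial gauge on a small foot, 70 mm high, loose on the table behind the bed. Origin: centre of its underside
- grease_tin: bystander: round blue tin, 69 mm wide, 47 mm high, loose on the table behind the bed. Origin: centre of its underside
- hex_key: bystander: hexagon key, 51 x 130 x 8 mm, loose on the table right in front of the bed. Origin: centre of its underside

How it is judged:
By the outcome, as a careful person would: the job done as asked, in the order asked, and still so for the second after the job is handed in, while the arm keeps its last pose, push and grip.
It also fails if it takes over 72 s, if anything falls off the work surface, if the arm or the gripper's body presses on something with over 40 N, if the wrist force passes 120 N, or if a joint passes its speed limit or range.

## Working session

There is one attempt and no reset: what is moved stays moved. The work goes in short steps, Python scripts to look and compute and a tool call to move; the robot and the scene stay as the last step left them, time stands still between calls to the robot, and variables do not carry over. Pictures are saved under pics/ and viewed, at most 10 in all, crops included, and the job is handed in when it is done.

Besides the shell and the picture viewer there is one more tool, called after "Call:" by a JSON object that holds its "fn" and its "kwargs", one argument or row to a line. carry_out: Moves the arm, as the interface text tells. Its arguments: {"type":"object","properties":{"targets":{"type":"array","items":{"type":"array"}},"fingers":{"type":"number"}},"required":["targets"]}

```bash
mkdir -p pics; cat > h.py <<'E'
import numpy as np, cv2
from station import *
from scipy.spatial.transform import Rotation as R
def M(p): return R.from_rotvec(np.ravel(p["rvec"])).as_matrix(), np.ravel(p["tvec"])
def proj(p,X):
    r,t=M(p); c=r@np.array(X,float)+t; return np.array([p["fx"]*c[0]/c[2]+p["cx"],p["fy"]*c[1]/c[2]+p["cy"]])
def atz(p,uv,z):
    r,t=M(p); d=r.T@np.array([(uv[0]-p["cx"])/p["fx"],(uv[1]-p["cy"])/p["fy"],1]); o=-r.T@t
    return o+d*(z-o[2])/d[2]
def loc(p,l):
    return [(np.round(a["location"],1),round(a["conf"],2)) for a in regions_of(p,l)[:2]]
E
python3 - <<'E'
from h import *
o=get_obs(); print(o["t"],o["position"],R.from_rotvec(o["orientation"]).as_matrix().round(3),o["gripper_width"],env.tips_ahead)
H=dict(bed=.02,headstock=.08,tailstock=.07,housing_grip=.092,saddle_index=.034,pointer_tip=.013,lever_grip=.082,lever_hinge=.082,pull_handle=.125,handle_index=.057,loading_line=.056)
for n in ["top","side"]:
    p=read_camera(n); cv2.imwrite(f"pics/{n}0.png",p["color"][...,::-1])
    r,t=M(p); print(n,"cam at",-r.T@t)
    for l,z in H.items():
        print(l,[(u,c,atz(p,u,z).round(4)) for u,c in loc(p,l)])
E
```

```text
0.0 [ 0.14918618 -0.52911401  0.22685888] [[ 0.962  0.271 -0.   ]
 [ 0.271 -0.962  0.001]
 [ 0.    -0.001 -1.   ]] 0.09403499824753699 0.022
top cam at [ 0.3583579  -0.118289    1.22963552]
bed [(array([294.6, 210.8]), 0.79, array([ 0.5782, -0.1509,  0.02  ])), (array([166.3, 279.3]), 0.58, array([0.4265, 0.1341, 0.02  ]))]
headstock [(array([225.4, 208.6]), 0.59, array([ 5.731e-01, -4.000e-04,  8.000e-02]))]
tailstock [(array([341.2, 209.7]), 0.64, array([ 0.5708, -0.2509,  0.07  ]))]
housing_grip [(array([340.8, 215.8]), 0.94, array([ 0.5536, -0.2471,  0.092 ]))]
saddle_index [(array([342. , 216.5]), 0.65, array([ 0.5619, -0.2564,  0.034 ]))]
pointer_tip [(array([322.9, 244.8]), 0.55, array([ 0.5012, -0.2139,  0.013 ]))]
lever_grip [(array([319. , 234.3]), 0.57, array([ 0.5156, -0.2006,  0.082 ])), (array([230.7, 149.6]), 0.3, array([ 0.7045, -0.0105,  0.082 ]))]
lever_hinge [(array([319.8, 233.2]), 0.74, array([ 0.518 , -0.2024,  0.082 ])), (array([374. , 211.4]), 0.48, array([ 0.5644, -0.32  ,  0.082 ]))]
pull_handle [(array([377.3, 211.5]), 0.76, array([ 0.5564, -0.3193,  0.125 
[... 648 characters left out ...]
 ]))]
saddle_index [(array([314.8, 212.1]), 0.55, array([ 0.5652, -0.2767,  0.034 ]))]
pointer_tip [(array([326.6, 232.5]), 0.5, array([ 0.5153, -0.2289,  0.013 ])), (array([322. , 178.5]), 0.28, array([ 0.6163, -0.4968,  0.013 ]))]
lever_grip [(array([320.1, 222.5]), 0.65, array([ 0.5174, -0.1699,  0.082 ]))]
lever_hinge [(array([319. , 221.7]), 0.49, array([ 0.5209, -0.172 ,  0.082 ])), (array([316.2, 214.6]), 0.31, array([ 0.5369, -0.1982,  0.082 ]))]
pull_handle [(array([320. , 182.2]), 0.81, array([ 0.5577, -0.2819,  0.125 ]))]
handle_index [(array([319.9, 178.1]), 0.55, array([ 0.6002, -0.4203,  0.057 ]))]
loading_line [(array([314.6, 212. ]), 0.59, array([ 0.556 , -0.2452,  0.056 ]))]
```

```bash
python3 - <<'E'
import cv2
a=cv2.imread("pics/top0.png")[150:300,190:420]; cv2.imwrite("pics/t0c.png",cv2.resize(a,None,fx=3.45,fy=3.45,interpolation=2))
a=cv2.imread("pics/side0.png")[140:300,220:420]; cv2.imwrite("pics/s0c.png",cv2.resize(a,None,fx=3.7,fy=3.7,interpolation=2))
E
```

```text
(no output)
```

View pics/t0c.png

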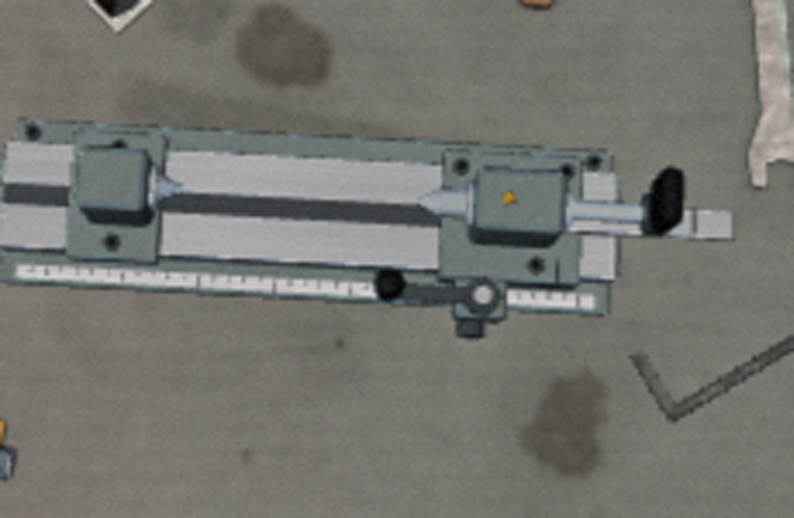

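View pics/s0c.png

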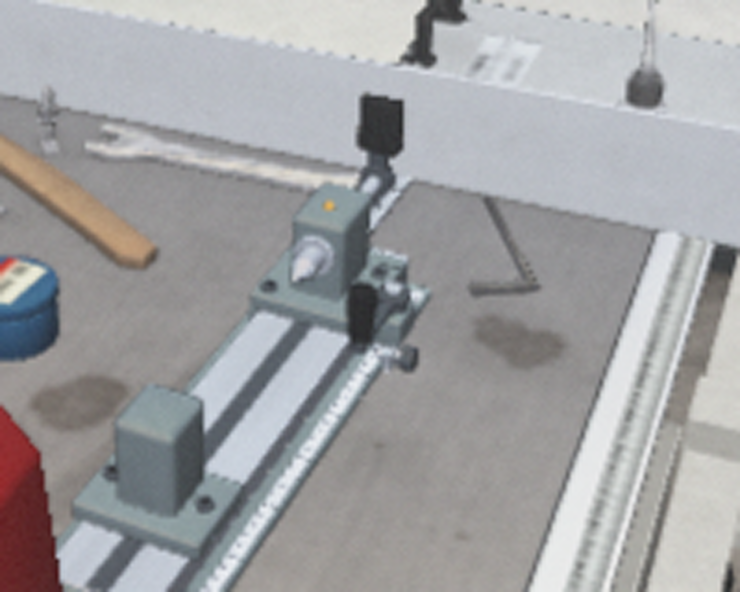

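```bash
cat >> h.py <<'E'
def T(u,v): return (190+u/3.45-.5+.5/3.45,150+v/3.45-.5+.5/3.45)
def S(u,v): return (220+u/3.7-.5+.5/3.7,140+v/3.7-.5+.5/3.7)
E
python3 - <<'E'
from h import *
from scipy.optimize import least_squares
t=read_camera("top"); s=read_camera("side"); print(t["fx"],s["fx"])
for n,u,z in [("grip",(388,284),.1),("hinge",(483,295),.07),("screw",(470,326),.02),("idx",(558,268),.046),("footRR",(612,153),.01),("footFR",(607,315),.01)]: print(n,atz(t,T(*u),z).round(4))
for n,u,z in [("gripmid",(361,318),.082),("grip top",(363,289),.1),("screw",(406,357),.02),("handletop",(382,97),.147),("handlemid",(381,124),.125)]: print(n,atz(s,S(*u),z).round(4))
# model: bed x,y,yaw, tail pos c (along bed), pointer y
obs=[(t,T(612,153),lambda p:(.055,-.2,.01)),(t,T(607,315),lambda p:(-.055,-.2,.01)),
(t,T(388,284),lambda p:(-.054,p[3]+.078,.1)),(t,T(483,295),lambda p:(-.054,p[3]+.018,p[5])),
(s,S(361,318),lambda p:(-.054,p[3]+.078,.080)),
(s,S(381,124),lambda p:(0,p[3]-.028-.057+.007,.125)),
(t,T(558,268),lambda p:(-.042,p[3]-.03,.046)),
(t,T(441,152),lambda p:(.042,p[3]+.045,.046)),(t,T(438,279),lambda p:(-.042,p[3]+.045,.046)),
(t,T(470,326),lambda p:(p[6],p[4],.018)),(s,S(406,357),lambda p:(p[6],p[4],.018))]
def X(p,l):
    c,n=np.cos(p[2]),np.sin(p[2]); return np.array([p[0]+c*l[0]-n*l[1],p[1]+n*l[0]+c*l[1],l[2]])
f=lambda p:np.concatenate([proj(q,X(p,m(p)))-u for q,u,m in obs])
r=least_squares(f,[.57,-.13,-.04,-.1,-.1,.07,-.08],loss="soft_l1"); p=r.x; print(p.round(4)); print(f(p).reshape(-1,2).round(1).tolist())
for n,l in [("grip",(-.054,p[3]+.078,.082)),("hinge",(-.054,p[3]+.018,.082)),("tail",(0,p[3],.092)),("handle",(0,p[3]-.085,.125))]: print(n,X(p,l).round(4))
print("travel",p[4]-p[3]+.03)
E
```

```text
542.783134670427 425.4998207370758
grip [ 0.5184 -0.164   0.1   ]
hinge [ 0.5153 -0.2244  0.07  ]
screw [ 0.5018 -0.22    0.02  ]
idx [ 0.5355 -0.275   0.046 ]
footRR [ 0.6181 -0.3183  0.01  ]
footFR [ 0.5096 -0.3109  0.01  ]
gripmid [ 0.5196 -0.1551  0.082 ]
grip top [ 0.5215 -0.1614  0.1   ]
screw [ 0.5017 -0.2076  0.02  ]
handletop [ 0.5672 -0.3302  0.147 ]
handlemid [ 0.5668 -0.3309  0.125 ]
[ 0.576  -0.115  -0.0567 -0.1305 -0.1076  0.0683 -0.0672]
[[-0.2, -0.6], [0.3, -0.1], [0.1, -0.4], [-0.2, -0.1], [1.4, -1.3], [0.0, 1.5], [-0.8, 4.7], [0.4, -0.6], [-0.1, -0.1], [-0.7, -0.3], [0.8, -1.9]]
grip [ 0.5191 -0.1643  0.082 ]
hinge [ 0.5157 -0.2242  0.082 ]
tail [ 0.5686 -0.2452  0.092 ]
handle [ 0.5638 -0.3301  0.125 ]
travel 0.052873691375754595
```

```bash
cat >> h.py <<'E'
YAW=-.0567
def bed(ang): # tool-y angle relative to bed x (deg) -> world deg
    return np.degrees(YAW)+ang
def want(pts,start=None):
    "pts: (x,y,z,toolY angle world deg); prints rows from the current pose"
    o=get_obs(); Q=R.from_rotvec(o["orientation"]).as_matrix(); P=np.array(o["position"])
    a0=np.degrees(np.arctan2(Q[1,1],Q[0,1])); print("t",o["t"],"pos",P.round(4),"ang",a0.round(2))
    for x,y,z,a in pts:
        s=Q.T@(np.array([x,y,z])-P)/.05; d=-(a-a0); d=(d+180)%360-180
        print([s.round(3).tolist(),round(float(d),1)])
E
python3 - <<'E'
from h import *
want([(.519,-.164,.2,bed(0)),(.519,-.164,.088,bed(0))])
E
```

```text
t 1.3 pos [ 0.1492 -0.5293  0.2274] ang -74.25
[[9.101, -5.025, 0.549], -71.0]
[[9.101, -5.025, 2.789], -71.0]
```

Call:
{"fn": "carry_out", "kwargs": {
  "targets": [
    [[1.1,-0.6,0],-9],
    [[2.2,-1.2,0],-18],
    [[3.3,-1.8,0],-27],
    [[4.4,-2.4,0],-36],
    [[5.5,-3.0,0],-45],
    [[6.6,-3.6,0.1],-54],
    [[7.7,-4.2,0.2],-63],
    [[8.8,-4.8,0.4],-71]
  ],
  "fingers": 0.45
}}

```text
t: 2.3
position: [0.5074, -0.179, 0.2081]
orientation: [2.277, 2.162, 0.001]
ft_force: [0.5, -1.5, 0.8]
gripper_width: 0.0517
gripper_force: 0.0
```

```bash
python3 - <<'E'
from h import *
want([(.519,-.164,.15,bed(0)),(.519,-.164,.088,bed(0))]); print(get_obs()["gripper_width"])
E
```

```text
t 2.3 pos [ 0.5074 -0.179   0.2081] ang -2.97
[[0.312, 0.216, 1.162], 0.3]
[[0.312, 0.214, 2.402], 0.3]
0.05173878081194112
```

Call:
{"fn": "carry_out", "kwargs": {
  "targets": [
    [[0.31,0.21,0.6],0],
    [[0.31,0.21,1.2],0],
    [[0.31,0.21,1.6],0],
    [[0.31,0.21,1.6],0]
  ]
}}

```text
t: 2.8
position: [0.5168, -0.1654, 0.1267]
orientation: [-2.282, -2.156, 0.002]
ft_force: [0.6, -1.2, -0.2]
gripper_width: 0.0519
gripper_force: 0.0
```

```bash
python3 - <<'E'
from h import *
p=read_camera("top"); a=p["color"][170:270,240:390,::-1]; q=read_camera("side"); b=q["color"][160:260,270:370,::-1]
cv2.imwrite("pics/c1.png",np.hstack([cv2.resize(a,None,fx=3,fy=3,interpolation=2),cv2.resize(b,None,fx=3,fy=3,interpolation=2)]))
o=get_obs();print(o["position"],proj(p,o["position"]),proj(q,o["position"]))
E
```

```text
[ 0.51759208 -0.16589872  0.12862974] [303.58913496 230.36284077] [320.61340591 206.93365416]
```

View pics/c1.png

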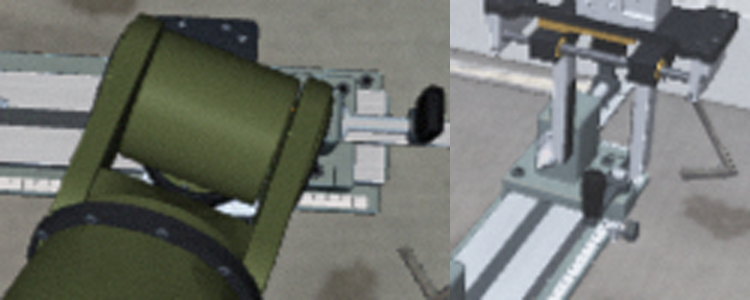

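Call:
{"fn": "carry_out", "kwargs": {
  "targets": [
    [[0.03,0.03,0.4],0],
    [[0.03,0.03,0.8],0],
    [[0.03,0.03,0.8],0]
  ]
}}

```text
t: 3.28
position: [0.5187, -0.1643, 0.0879]
orientation: [-2.283, -2.157, 0.0]
ft_force: [-0.2, -0.1, -0.2]
gripper_width: 0.052
gripper_force: 0.0
```

Call:
{"fn": "carry_out", "kwargs": {
  "targets": [
    [[0,0,0],0],
    [[0,0,0],0],
    [[0,0,0],0],
    [[0,0,0],0],
    [[0,0,0],0]
  ],
  "fingers": 1.0
}}

```text
t: 3.9
position: [0.5192, -0.1643, 0.0882]
orientation: [2.283, 2.157, 0.001]
ft_force: [0.7, 1.0, 3.6]
gripper_width: 0.017
gripper_force: 30.0
```

```bash
python3 - <<'E'
from h import *
q=read_camera("side"); b=q["color"][160:260,270:370,::-1]
o=get_obs();print(o["gripper_width"],proj(q,o["position"]))
cv2.imwrite("pics/c2.png",cv2.resize(b,None,fx=6,fy=6,interpolation=2))
E
```

```text
0.017585578995467376 [318.77563363 221.40821579]
```

View pics/c2.png

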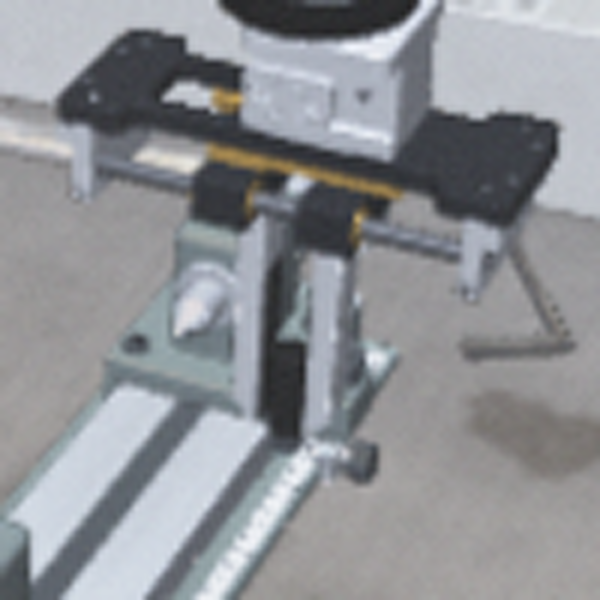

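Call:
{"fn": "carry_out", "kwargs": {
  "targets": [
    [[-0.016,-0.198,0],-9.5],
    [[-0.065,-0.391,0],-19],
    [[-0.145,-0.573,0],-28.5],
    [[-0.254,-0.739,0],-38],
    [[-0.389,-0.885,0],-47.5],
    [[-0.546,-1.006,0],-57],
    [[-0.722,-1.1,0],-66.5],
    [[-0.722,-1.1,0],-66.5]
  ]
}}

```text
t: 4.95
position: [0.4623, -0.1985, 0.0882]
orientation: [0.724, 3.055, -0.002]
ft_force: [4.9, -7.8, -0.4]
gripper_width: 0.0177
gripper_force: 30.0
```

```bash
python3 - <<'E'
from h import *
o=get_obs(); want([(.519,-.164,.088,bed(0))]); print(o["ft_force"],o["torque"],o["gripper_width"])
print(loc(read_camera("side"),"clamp_lever"))
E
```

```text
t 4.95 pos [ 0.4623 -0.1985  0.0882] ang 63.34
[[-0.703, 1.125, 0.005], 66.6]
[ 4.88990949 -7.81807626 -0.38374727] [-1.12160851 -0.90142778 -0.01988684] 0.017666937259666383
[(array([327.1, 220.7]), 0.49)]
```

Call:
{"fn": "carry_out", "kwargs": {
  "targets": [
    [[0,0,0],0],
    [[0,0,0],0],
    [[0,0,-0.8],0],
    [[0,0,-1.6],0],
    [[0,0,-2.0],0],
    [[0,0,-2.0],0]
  ],
  "fingers": 0.4
}}

```text
t: 5.8
position: [0.4622, -0.1973, 0.1888]
orientation: [0.726, 3.054, -0.001]
ft_force: [-0.7, -0.3, 0.5]
gripper_width: 0.0566
gripper_force: 0.0
```

```bash
python3 - <<'E'
from h import *
want([(.5686,-.2452,.188,bed(0)),(.5686,-.2452,.095,bed(0))])
E
```

```text
t 5.8 pos [ 0.4622 -0.1973  0.1888] ang 63.25
[[-2.331, 0.103, 0.02], 66.5]
[[-2.327, 0.103, 1.88], 66.5]
```

Call:
{"fn": "carry_out", "kwargs": {
  "targets": [
    [[-0.4,0.1,0],10],
    [[-0.8,0.1,0],20],
    [[-1.2,0.1,0],30],
    [[-1.6,0.1,0],40],
    [[-2.0,0.1,0],50],
    [[-2.33,0.1,0.2],60],
    [[-2.33,0.1,0.6],66.5],
    [[-2.33,0.1,1.0],66.5]
  ]
}}

```text
t: 6.8
position: [0.5677, -0.2449, 0.1352]
orientation: [-2.284, -2.154, 0.001]
ft_force: [0.5, -0.4, 0.5]
gripper_width: 0.0566
gripper_force: 0.0
```

```bash
python3 - <<'E'
from h import *
q=read_camera("side"); b=q["color"][160:260,270:370,::-1]
cv2.imwrite("pics/c3.png",cv2.resize(b,None,fx=6,fy=6,interpolation=2))
want([(.5686,-.2452,.095,bed(0))])
E
```

```text
t 6.85 pos [ 0.5667 -0.2444  0.1324] ang -3.27
[[-0.015, 0.043, 0.748], -0.0]
```

View pics/c3.png

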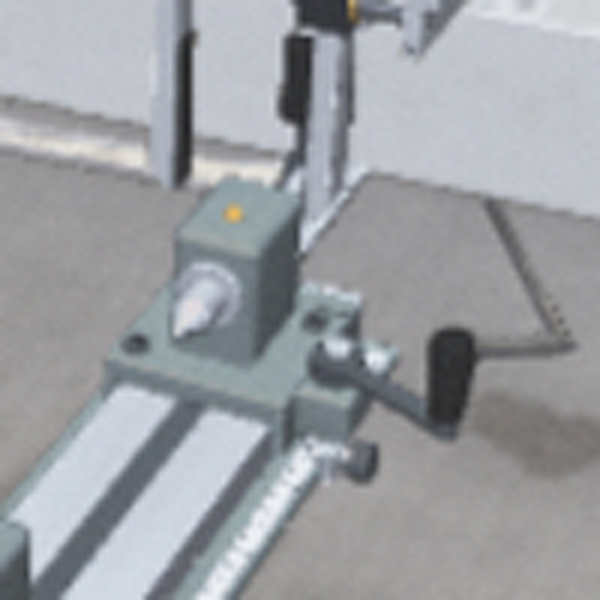

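Call:
{"fn": "carry_out", "kwargs": {
  "targets": [
    [[0,0.03,0.4],0],
    [[0,0.03,0.78],0],
    [[0,0.03,0.78],0]
  ]
}}

```text
t: 7.22
position: [0.569, -0.2449, 0.0969]
orientation: [-2.281, -2.156, 0.002]
ft_force: [0.9, 0.4, 0.2]
gripper_width: 0.056
gripper_force: 0.0
```

Call:
{"fn": "carry_out", "kwargs": {
  "targets": [
    [[0,0,0],0],
    [[0,0,0],0],
    [[0,0,0],0],
    [[0,0,0],0]
  ],
  "fingers": 1.0
}}

```text
t: 7.72
position: [0.57, -0.2455, 0.0996]
orientation: [2.283, 2.156, 0.001]
ft_force: [1.0, 0.2, 5.3]
gripper_width: 0.0397
gripper_force: 30.0
```

Call:
{"fn": "carry_out", "kwargs": {
  "targets": [
    [[0.2,0,0],0],
    [[0.4,0,0],0],
    [[0.6,0,0],0],
    [[0.75,0,0],0],
    [[0.85,0,0],0],
    [[0.9,0,0],0],
    [[0.9,0,0],0]
  ]
}}

```text
t: 8.6
position: [0.5728, -0.2012, 0.0996]
orientation: [2.282, 2.155, 0.0]
ft_force: [3.5, -5.0, 3.3]
gripper_width: 0.0401
gripper_force: 30.0
```

```bash
python3 - <<'E'
from h import *
p=read_camera("top"); a=p["color"][200:270,290:370,::-1]; q=read_camera("side"); b=q["color"][180:270,270:370,::-1]
cv2.imwrite("pics/top4.png",p["color"][...,::-1]);cv2.imwrite("pics/side4.png",q["color"][...,::-1])
cv2.imwrite("pics/c4.png",np.hstack([cv2.resize(a,(380,480),interpolation=2,fx=0,fy=0) if 0 else cv2.copyMakeBorder(cv2.resize(a,None,fx=5,fy=5,interpolation=2),0,10,0,0,0),cv2.resize(b,None,fx=4,fy=4,interpolation=2)]))
o=get_obs();print(o["position"],o["ft_force"])
E
```

```text
[ 0.57278605 -0.20117142  0.09960955] [ 3.03117088 -5.43474362  3.92982887]
```

View pics/c4.png

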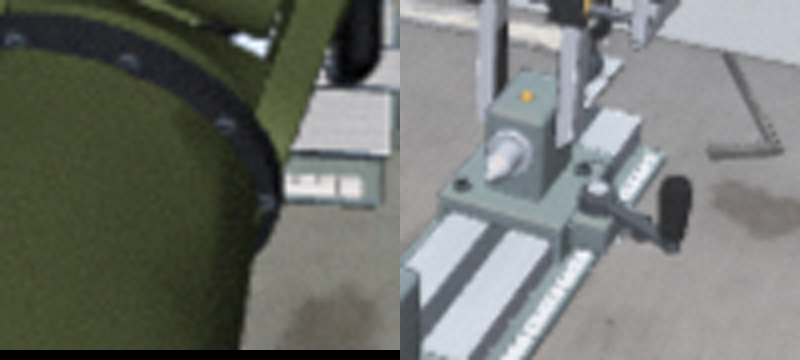

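Call:
{"fn": "carry_out", "kwargs": {
  "targets": [
    [[0,0,0],0],
    [[0,0,0],0],
    [[0,0,-0.6],0],
    [[0,0,-1.5],0],
    [[-1,-1,-2.2],0],
    [[-2,-2,-2.2],0],
    [[-3,-3,-2.2],0],
    [[-4,-4,-2.2],0]
  ],
  "fingers": 0.4
}}

```text
t: 9.7
position: [0.3891, -0.3632, 0.2087]
orientation: [2.283, 2.158, 0.0]
ft_force: [0.7, -1.8, 0.0]
gripper_width: 0.0564
gripper_force: 0.0
```

Call:
{"fn": "carry_out", "kwargs": {
  "targets": [
    [[-1,-1,0],10],
    [[-2,-2,0],20],
    [[-2,-2,0],20]
  ]
}}

```text
t: 10.07
position: [0.2828, -0.458, 0.2084]
orientation: [-2.628, -1.721, 0.0]
ft_force: [0.3, -0.2, 0.1]
gripper_width: 0.0566
gripper_force: 0.0
```

```bash
python3 - <<'E'
from h import *
p=read_camera("top"); a=p["color"][200:260,270:370,::-1]; q=read_camera("side"); b=q["color"][190:270,290:370,::-1]
cv2.imwrite("pics/top5.png",p["color"][...,::-1]);cv2.imwrite("pics/side5.png",q["color"][...,::-1])
a=cv2.resize(a,None,fx=8,fy=8,interpolation=2)
cv2.imwrite("pics/c5.png",a); cv2.imwrite("pics/c5s.png",cv2.resize(b,None,fx=7,fy=7,interpolation=2))
o=get_obs();print(o["position"],o["ft_force"])
E
```

```text
[ 0.28433622 -0.45702463  0.20833119] [0.08069008 0.700489   0.59215451]
```

View pics/c5.png

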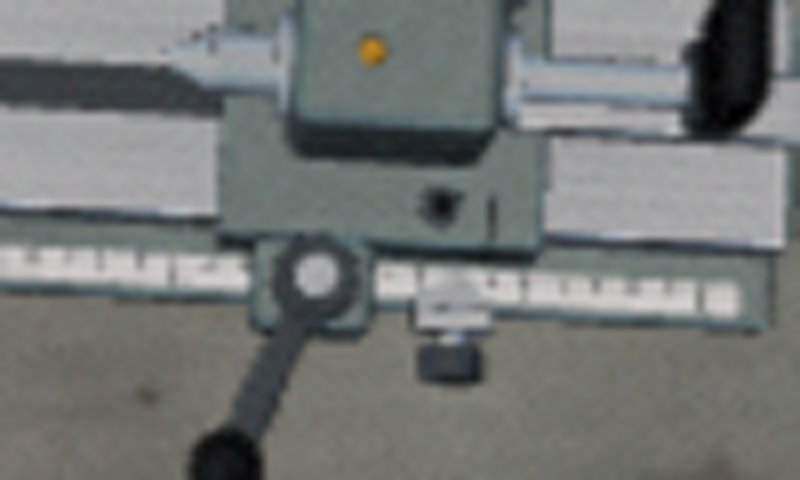

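View pics/c5s.png

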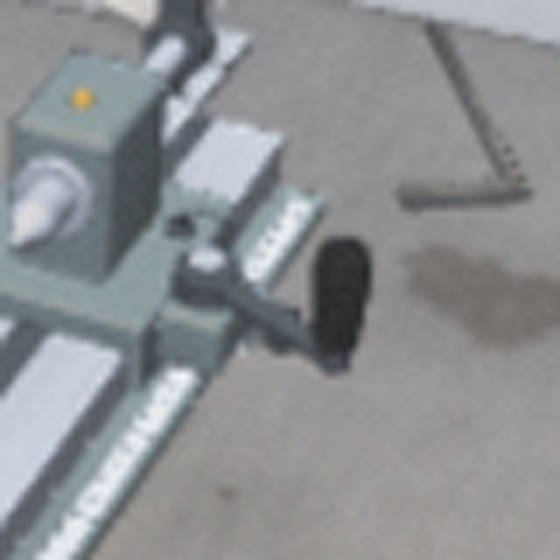

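```bash
cat >> h.py <<'E'
B0=np.array([.576,-.115])
def loc_bed(w): c,s=np.cos(YAW),np.sin(YAW); d=w[:2]-B0; return np.array([c*d[0]+s*d[1],-s*d[0]+c*d[1]])
E
python3 - <<'E'
from h import *
import scipy.ndimage as nd
p=read_camera("top"); g=cv2.cvtColor(p["color"],cv2.COLOR_RGB2GRAY).astype(float)
np.set_printoptions(linewidth=200)
print("line",g[223:231,326:338].astype(int)); print("plate/screw",g[230:249,318:336].astype(int))
C=lambda u,v:((270+(u+.5)/8-.5),(200+(v+.5)/8-.5))
for n,uv,z in [("lineTop",(491,200),.046),("lineLow",(491,238),.046),("tip",(456,268),.013),("plate",(453.5,318),.013),("screw",(450,362),.013),("screw z20",(450,362),.02)]:
    print(n,loc_bed(atz(p,C(*uv),z)).round(4))
E
```

```text
line [[ 98 113 117 116 118 118 115 114 118 111 114 105]
 [ 61  71 108 119 121  94 109 119 117 118 118 111]
 [ 42  81 113 117 115  70 106 115 117 115 116 111]
 [ 51  99 118 121 115  64 106 118 117 118 119 107]
 [ 75 106 117 113 111  65 107 118 118 116 116 103]
 [114 114 119 118 119  77 112 117 118 119 119 108]
 [115 121 117 121 118  82 108 117 119 119 121 101]
 [107 108 107 106  95  89 105 109 111 113 113  81]]
plate/screw [[ 71  74  77  82  92  95 101 104 107 108 107 106  95  89 105 109 111 113]
 [ 43  39  37  35  43  41  40  38  39  41  39  43  37  40  47  51  52  58]
 [102  86  86  78  72  62  64  63  61  56  51  43  34  43  40  43  34  39]
 [177 177 178 161 123 154 158 145 139 132 139 141 125 116 108 103  99  98]
 [167 191 198 190 136 182 195 184 171 163 179 193 193 163 189 192 180 142]
 [197 204 202 197 160 189 186 170 162 160 165 184 189 140 182 196 188 137]
 [197 195 194 193 157 160 167 165 160 159 160 167 193 199 199 203 199 165]
 [140 141 137 115 152 164 160 157 159 159 159 159 165 172 188 196 189 165]
 [ 89  87  94  75 145 155 122 113 140 144 141 133 129 120 116 118 120 132]
[... 201 characters left out ...]
 88  91 113 121 122 120]
 [119 121 123 120 120 110 100 148 160 129  86  92 103 118 122 121 118 119]
 [124 124 127 120  84  68  66  81  80  69  67  66 111 124 120 120 116 118]
 [120 123 122 119  69  58  62  63  63  61  49  48  86 115 119 118 119 114]
 [121 120 123 119  75  61  66  69  64  63  51  43  82 113 119 113 119 116]
 [119 121 118 118  74  57  61  62  59  59  42  39  81 117 121 122 119 116]
 [116 121 121 121  87  61  45  41  38  39  37  43  87 117 120 119 120 122]
 [123 122 120 121 123 122 117  98  96  93  96 116 120 126 122 124 115 113]]
lineTop [-0.0274 -0.1168]
lineLow [-0.038  -0.1171]
tip [-0.042  -0.1103]
plate [-0.0563 -0.1101]
screw [-0.0688 -0.1095]
screw z20 [-0.0696 -0.109 ]
```

```bash
python3 - <<'E'
from h import *
want([(.5725,-.2015,.208,bed(0)),(.5725,-.2015,.097,bed(0))])
E
```

```text
t 10.225 pos [ 0.2854 -0.4563  0.2084] ang -23.21
[[6.946, 3.269, 0.01], -20.0]
[[6.945, 3.27, 2.23], -20.0]
```

Call:
{"fn": "carry_out", "kwargs": {
  "targets": [
    [[1.1,0.52,0],-4],
    [[2.2,1.04,0],-8],
    [[3.3,1.56,0],-12],
    [[4.4,2.08,0],-16],
    [[5.5,2.6,0],-20],
    [[6.4,3.0,0],-20],
    [[6.95,3.27,0.4],-20],
    [[6.95,3.27,0.8],-20]
  ]
}}

```text
t: 11.22
position: [0.5744, -0.1978, 0.1677]
orientation: [-2.277, -2.164, -0.0]
ft_force: [0.0, -0.1, -0.1]
gripper_width: 0.0565
gripper_force: 0.0
```

```bash
python3 - <<'E'
from h import *
import time
want([(.5725,-.2015,.097,bed(0))])
E
```

```text
t 11.225 pos [ 0.5744 -0.1978  0.1677] ang -2.9
[[-0.076, -0.035, 1.414], 0.3]
```

Call:
{"fn": "carry_out", "kwargs": {
  "targets": [
    [[-0.07,-0.02,0.7],0.3],
    [[-0.07,-0.02,1.2],0.3],
    [[-0.07,-0.02,1.4],0.3],
    [[-0.07,-0.02,1.4],0.3]
  ]
}}

```text
t: 11.72
position: [0.5717, -0.2042, 0.0986]
orientation: [-2.287, -2.153, 0.0]
ft_force: [0.3, 0.2, -1.0]
gripper_width: 0.0569
gripper_force: 0.0
```

Call:
{"fn": "carry_out", "kwargs": {
  "targets": [
    [[0,0,0],0],
    [[0,0,0],0],
    [[0,0,0],0],
    [[0,0,0],0]
  ],
  "fingers": 1.0
}}

```text
t: 12.22
position: [0.5725, -0.2053, 0.0996]
orientation: [2.287, 2.15, 0.003]
ft_force: [7.6, 0.6, -0.3]
gripper_width: 0.0396
gripper_force: 30.0
```

Call:
{"fn": "carry_out", "kwargs": {
  "targets": [
    [[0.05,0,0],0],
    [[0.1,0,0],0],
    [[0.155,0,0],0],
    [[0.155,0,0],0],
    [[0.155,0,0],0]
  ]
}}

```text
t: 12.85
position: [0.5729, -0.1984, 0.0996]
orientation: [2.287, 2.149, 0.002]
ft_force: [9.1, -6.0, -1.9]
gripper_width: 0.0397
gripper_force: 30.0
```

Call:
{"fn": "carry_out", "kwargs": {
  "targets": [
    [[0.016,0,0],0],
    [[0.016,0,0],0],
    [[0.016,0,0],0]
  ]
}}

```text
t: 13.22
position: [0.573, -0.1979, 0.0996]
orientation: [2.287, 2.148, 0.001]
ft_force: [8.4, -7.3, -2.5]
gripper_width: 0.04
gripper_force: 30.0
```

Call:
{"fn": "carry_out", "kwargs": {
  "targets": [
    [[0,0,0],0],
    [[0,0,0],0],
    [[0,0,-0.6],0],
    [[0,0,-1.5],0],
    [[-1,-1,-2.2],0],
    [[-2,-2,-2.2],0],
    [[-3,-3,-2.2],0],
    [[-4,-4,-2.2],0]
  ],
  "fingers": 0.4
}}

```text
t: 14.22
position: [0.388, -0.3586, 0.2088]
orientation: [2.288, 2.151, 0.0]
ft_force: [0.2, -0.9, -0.7]
gripper_width: 0.0565
gripper_force: 0.0
```

Call:
{"fn": "carry_out", "kwargs": {
  "targets": [
    [[-1,-1,0],0],
    [[-2,-2,0],0],
    [[-2,-2,0],0]
  ]
}}

```text
t: 14.6
position: [0.2812, -0.4529, 0.2085]
orientation: [2.293, 2.148, -0.0]
ft_force: [0.3, -0.1, -0.2]
gripper_width: 0.0565
gripper_force: 0.0
```

```bash
python3 - <<'E'
from h import *
p=read_camera("top"); g=cv2.cvtColor(p["color"],cv2.COLOR_RGB2GRAY).astype(float)
cv2.imwrite("pics/top6.png",p["color"][...,::-1])
np.set_printoptions(linewidth=200)
print("line",g[222:232,322:336].astype(int)); print("plate/screw",g[236:249,318:336].astype(int))
E
```

```text
line [[119 118 119 118 120 120 117 119 112 116 118 118 112 156]
 [ 78 100 115 117 119 116 114 114 116 118 115 114 105 157]
 [ 44  60 108 120 115  96  76 112 114 117 118 114 103 154]
 [ 26  60  89 113 115  93  93 110 120 116 119 117 102 153]
 [ 39  62 110 119 117  97  93 113 118 116 116 113  99 159]
 [ 57  66 107 116 119  92  90 113 117 120 117 116  99 156]
 [111 115 118 123 114  78  88 115 115 120 122 111  95 146]
 [115 119 121 115 115  83  87 118 117 119 120 114  65  57]
 [ 90  96 104 103 108  88  89 108 115 118 107 102  87  68]
 [ 43  42  42  42  39  29  37  45  47  47  48  69  92 110]]
plate/screw [[193 197 197 195 158 165 164 164 158 159 162 168 198 199 201 205 199 165]
 [140 141 133 110 155 160 161 157 155 158 157 157 169 169 187 191 192 162]
 [ 88  91  94  77 146 154 123 115 136 143 141 128 126 122 118 123 121 129]
 [115 117 117  75 154 168 165 166 165 166 178 175 170 111  77  73  78  80]
 [120 121 116  87 151 164 167 165 167 170 165 166 166 126 118 116 115 115]
 [119 122 117  98  86  68  67 102 130 120  83  81  90  91 119 123 118 121]
 [122 125 124 121 118 113  98 149 162 126  84  91 103 117 120 122 120 118]
 [123 124 123 117  86  69  69  78  80  66  69  66 111 122 121 119 119 121]
 [118 123 124 118  70  58  64  66  66  59  53  41  88 115 116 118 117 121]
 [119 120 118 119  68  59  62  66  64  60  51  40  79 116 116 121 112 120]
 [121 119 121 121  79  60  58  58  61  58  45  34  87 115 118 121 117 117]
 [117 118 126 120  86  64  42  43  35  43  34  44  88 117 121 120 123 119]
 [121 119 121 121 124 118 122 104  91  94  95 116 123 125 126 122 122 116]]
```

```bash
python3 - <<'E'
from h import *
p=read_camera("top")
for n,uv,z in [("line",(327.5,227),.046),("lineLow",(327.45,229),.046),("plate",(326.1,239.5),.013),("screw",(325.85,244.5),.013),("screwz20",(325.85,244.5),.02)]:
    print(n,loc_bed(atz(p,uv,z)).round(4))
# where should pointer axis be, in pixels, if line at same y
E
```

```text
line [-0.0332 -0.1094]
lineLow [-0.0377 -0.1094]
plate [-0.0567 -0.1098]
screw [-0.0681 -0.1096]
screwz20 [-0.0689 -0.109 ]
```

```bash
python3 - <<'E'
from h import *
want([(.465,-.1467,.19,bed(66.5)),(.465,-.1467,.088,bed(66.5))])
E
```

```text
t 14.7 pos [ 0.2828 -0.4519  0.2083] ang -3.68
[[6.326, 3.246, 0.368], -66.9]
[[6.325, 3.246, 2.408], -66.9]
```

Call:
{"fn": "carry_out", "kwargs": {
  "targets": [
    [[0.9,0.45,0],-10],
    [[1.8,0.9,0],-20],
    [[2.7,1.35,0],-30],
    [[3.6,1.8,0],-40],
    [[4.5,2.3,0],-50],
    [[5.4,2.8,0],-60],
    [[6.32,3.25,0.4],-67],
    [[6.32,3.25,0.8],-67]
  ],
  "fingers": 0.45
}}

```text
t: 15.7
position: [0.4669, -0.1417, 0.168]
orientation: [0.71, 3.06, 0.001]
ft_force: [-0.7, -1.0, 0.2]
gripper_width: 0.052
gripper_force: 0.0
```

Call:
{"fn": "carry_out", "kwargs": {
  "targets": [
    [[0,0,0],0],
    [[0,0,0],0]
  ]
}}

```text
t: 15.95
position: [0.4657, -0.1457, 0.1692]
orientation: [0.721, 3.057, -0.0]
ft_force: [0.3, -0.3, -0.0]
gripper_width: 0.0514
gripper_force: 0.0
```

```bash
python3 - <<'E'
from h import *
q=read_camera("side"); b=q["color"][160:260,270:370,::-1]
cv2.imwrite("pics/c7.png",cv2.resize(b,None,fx=6,fy=6,interpolation=2))
want([(.465,-.1467,.088,bed(66.5))])
E
```

```text
t 16.0 pos [ 0.4657 -0.1461  0.1693] ang 63.43
[[0.009, -0.018, 1.626], 0.2]
```

Call:
{"fn": "carry_out", "kwargs": {
  "targets": [
    [[0.01,-0.02,0.8],0],
    [[0.01,-0.02,1.4],0],
    [[0.01,-0.02,1.62],0],
    [[0.01,-0.02,1.62],0]
  ]
}}

```text
t: 16.5
position: [0.4647, -0.1469, 0.0878]
orientation: [0.722, 3.057, -0.0]
ft_force: [0.3, 0.7, 0.4]
gripper_width: 0.0519
gripper_force: 0.0
```

Call:
{"fn": "carry_out", "kwargs": {
  "targets": [
    [[0,0,0],0],
    [[0,0,0],0],
    [[0,0,0],0],
    [[0,0,0],0]
  ],
  "fingers": 1.0
}}

```text
t: 17.0
position: [0.4646, -0.1466, 0.0875]
orientation: [0.721, 3.057, 0.0]
ft_force: [-0.2, 0.7, 3.0]
gripper_width: 0.0173
gripper_force: 30.0
```

```bash
python3 - <<'E'
from h import *
h=np.array([-.054,-.0614]); c,s=np.cos(YAW),np.sin(YAW)
P=[]
for f in [57,47.5,38,28.5,19,9.5,0,-3]:
    r=np.radians(f); l=h+.06*np.array([-np.sin(r),np.cos(r)])
    P.append((B0[0]+c*l[0]-s*l[1],B0[1]+s*l[0]+c*l[1],get_obs()["position"][2],bed(max(f,0))))
want(P); print(get_obs()["ft_force"])
E
```

```text
t 17.0 pos [ 0.4646 -0.1466  0.0875] ang 63.45
[[-0.022, 0.209, 0.0], 9.7]
[[-0.071, 0.401, 0.0], 19.2]
[[-0.152, 0.583, 0.0], 28.7]
[[-0.261, 0.748, 0.0], 38.2]
[[-0.397, 0.894, 0.0], 47.7]
[[-0.554, 1.015, 0.0], 57.2]
[[-0.73, 1.109, 0.0], 66.7]
[[-0.788, 1.132, 0.001], 66.7]
[-0.20217892  0.67515418  3.04790596]
```

Call:
{"fn": "carry_out", "kwargs": {
  "targets": [
    [[-0.022,0.209,0],9.7],
    [[-0.071,0.401,0],19.2],
    [[-0.152,0.583,0],28.7],
    [[-0.261,0.748,0],38.2],
    [[-0.397,0.894,0],47.7],
    [[-0.554,1.015,0],57.2],
    [[-0.73,1.109,0],66.7],
    [[-0.73,1.109,0],66.7]
  ]
}}

```text
t: 18.0
position: [0.5228, -0.1119, 0.0876]
orientation: [-2.285, -2.155, -0.004]
ft_force: [2.7, 12.7, 3.4]
gripper_width: 0.0174
gripper_force: 30.0
```

Call:
{"fn": "carry_out", "kwargs": {
  "targets": [
    [[0,0.03,0],0],
    [[0,0.06,0],0],
    [[0,0.06,0],0]
  ]
}}

```text
t: 18.38
position: [0.5244, -0.1119, 0.0876]
orientation: [-2.281, -2.155, -0.001]
ft_force: [-7.3, 14.0, 10.4]
gripper_width: 0.0175
gripper_force: 30.0
```

Call:
{"fn": "carry_out", "kwargs": {
  "targets": [
    [[0.025,0.03,0],0],
    [[0.025,0.06,0],0],
    [[0.025,0.06,0],0],
    [[0.025,0.06,0],0]
  ]
}}

```text
t: 18.88
position: [0.5249, -0.1116, 0.0873]
orientation: [-2.278, -2.153, 0.007]
ft_force: [-27.9, 7.6, 20.4]
gripper_width: 0.0174
gripper_force: 30.0
```

Call:
{"fn": "carry_out", "kwargs": {
  "targets": [
    [[0.01,-0.06,0],0],
    [[0.01,-0.06,0],0]
  ]
}}

```text
t: 19.12
position: [0.5244, -0.1116, 0.0874]
orientation: [-2.283, -2.156, 0.001]
ft_force: [-7.6, 2.3, 8.0]
gripper_width: 0.0176
gripper_force: 30.0
```

Call:
{"fn": "carry_out", "kwargs": {
  "targets": [
    [[0,0,0],0],
    [[0,0,0],0],
    [[0,0,-0.6],0],
    [[0,0,-1.5],0],
    [[-1,-1,-2.2],0],
    [[-2,-2,-2.2],0],
    [[-3,-3,-2.2],0],
    [[-4,-4,-2.2],0]
  ],
  "fingers": 0.45
}}

```text
t: 20.12
position: [0.3421, -0.2749, 0.1974]
orientation: [2.282, 2.157, 0.0]
ft_force: [-0.0, -0.3, 0.2]
gripper_width: 0.0518
gripper_force: 0.0
```

Call:
{"fn": "carry_out", "kwargs": {
  "targets": [
    [[-1,-0.7,0],10],
    [[-2,-1.3,0],20],
    [[-3,-1.3,0],30],
    [[-3,-1.3,0],40]
  ]
}}

```text
t: 20.62
position: [0.2691, -0.4224, 0.1966]
orientation: [-2.889, -1.234, 0.0]
ft_force: [-0.8, 0.3, 0.1]
gripper_width: 0.0514
gripper_force: 0.0
```

```bash
python3 - <<'E'
from h import *
p=read_camera("top"); q=read_camera("side")
cv2.imwrite("pics/top8.png",p["color"][...,::-1]);cv2.imwrite("pics/side8.png",q["color"][...,::-1])
g=cv2.cvtColor(p["color"],cv2.COLOR_RGB2GRAY).astype(float)
np.set_printoptions(linewidth=200)
print("line",g[222:232,322:336].astype(int)); print(g[240:246,318:334].astype(int))
a=cv2.resize(p["color"][195:255,270:380,::-1],None,fx=7,fy=7,interpolation=2)
cv2.imwrite("pics/c8.png",a)
o=get_obs();print(o["position"],o["ft_force"],o["t"])
E
```

```text
line [[119 122 119 120 114 120 117 119 115 117 119 118 110 153]
 [ 79 102 120 118 120 116 114 110 115 117 115 117 110 160]
 [ 39  65 110 120 115  97  75 111 117 117 118 113 104 155]
 [ 27  59 101 116 116  92  75 105 119 121 118 118 103 154]
 [ 36  58 108 119 117  96  96 115 119 114 117 112 106 152]
 [ 60  77 112 115 119  96  93 114 117 118 118 116  99 155]
 [111 118 118 117 118  94  92 114 118 117 117 117  98 149]
 [120 117 121 118 116  84  91 115 123 119 123 113  62  59]
 [ 94 101 105 106 109  86  88 108 116 116 110 101  86  68]
 [ 44  39  43  46  35  31  35  45  41  45  49  65  94 112]]
[[117 121 119  84 156 169 168 169 170 169 168 165 164 130 117 116]
 [122 123 119  97  86  66  70 100 129 117  83  86  88  95 115 121]
 [120 122 122 119 120 111  98 153 160 130  84  91 104 120 121 124]
 [122 127 126 122  84  66  67  81  79  68  62  66 113 122 121 118]
 [118 123 125 123  69  58  65  62  67  60  55  43  88 116 120 119]
 [118 117 124 118  73  61  62  65  66  60  52  40  83 112 118 118]]
[ 0.26980746 -0.42034935  0.19666494] [0.45768363 0.68607444 0.13352526] 20.725
```

View pics/c8.png

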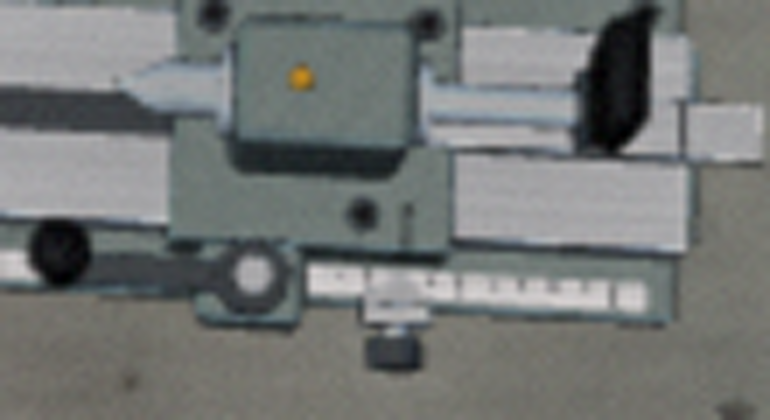

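```bash
python3 - <<'E'
from h import *
p=read_camera("top")
C=lambda u,v:(270+(u+.5)/7-.5,195+(v+.5)/7-.5)
print("loadline",loc_bed(atz(p,C(684,115),.056)),loc_bed(atz(p,C(684.5,130),.056)))
g=cv2.cvtColor(p["color"],cv2.COLOR_RGB2GRAY).astype(int); np.set_printoptions(linewidth=200)
print(g[194:218,350:372])
for x in (-.017,.017):
  for y in (-.1714,-.1574):
    for z in (.103,.147):
        c,s=np.cos(YAW),np.sin(YAW); print(x,y,z,proj(p,(B0[0]+c*x-s*y,B0[1]+s*x+c*y,z)).round(1))
want([(.5667,-.279,.196,bed(-90)),(.5667,-.279,.128,bed(-90))])
E
```

```text
loadline [ 0.00510066 -0.19485602] [ 0.00032072 -0.19510327]
[[115 113 117 123 122 123 117 117 117 117 114 100  96 104 107 105 123 120 123 122 118 118]
 [119 117 117 117 121 115 121 119 121 119  85  64  56  78 109 115 108  91 112 117 121 119]
 [113 117 119 118 123 117 117 118 115  95  68  33  22  42  74 116 110  92 113 118 117 117]
 [120 120 119 116 117 124 116  72  61  38  27  10  20  53  97 119 112  92 112 114 116 115]
 [119 115 117 119 120 114  71  36  20  18  12  13  31  69 115 117 108  90 105 118 115 115]
 [124 119 100  96 115  87  33  16  20  18  15  13  29 111 125 115 107  95 111 117 115 118]
 [160 163 159 161 166  84  24  13  22  24  23  12  40 137 151 144 142 154 118 118 117 120]
 [163 160 165 168 131  51   4  14  22  21  18  11  40 154 164 166 164 162 141 120 122 121]
 [168 166 166 164  81  22  11  16  22  23  19  12  39 156 171 169 170 167 139 114 119 119]
 [168 173 173 167  68  10   8  23  28  27  21  10  42 156 168 168 167 165 143 115 115 119]
 [166 166 159 129  48  13  13  17  22  24  12  11  38 163 175 176 178 171 143 112 115 119]
 [159 154  93  54  19   9  12  24  23 
[... 830 characters left out ...]
 165 169 168 170 163  90 151 167 168 164]
 [164 133  59  38  29  18   7   5  17  65 148 169 167 165 165 164 163  91 151 164 165 162]
 [138 128  64  64  69  63  36  22  73 151 165 167 163 163 161 161 159 109 150 163 165 159]
 [ 96  97  87  81  67  70  70  62  59  68  69  85  87  87  89  95 112  84 129 141 138 140]]
-0.017 -0.1714 0.103 [359.4 216.8]
-0.017 -0.1714 0.147 [362.5 213.1]
-0.017 -0.1574 0.103 [352.8 216.5]
-0.017 -0.1574 0.147 [355.6 212.8]
0.017 -0.1714 0.103 [359.8 201. ]
0.017 -0.1714 0.147 [362.9 196.7]
0.017 -0.1574 0.103 [353.2 200.7]
0.017 -0.1574 0.147 [356.  196.4]
t 20.775 pos [ 0.27   -0.4199  0.1968] ang -43.1
[[6.112, 2.407, 0.016], 50.1]
[[6.112, 2.408, 1.376], 50.1]
```

Call:
{"fn": "carry_out", "kwargs": {
  "targets": [
    [[1.0,0.4,0],8],
    [[2.0,0.8,0],16],
    [[3.0,1.2,0],24],
    [[4.0,1.6,0],32],
    [[5.0,2.0,0],40],
    [[5.7,2.25,0],48],
    [[6.11,2.41,0],50],
    [[6.11,2.41,0],50]
  ],
  "fingers": 0.5
}}

```text
t: 21.78
position: [0.5679, -0.2786, 0.1968]
orientation: [-3.14, 0.079, 0.0]
ft_force: [-0.7, 0.2, 0.1]
gripper_width: 0.0468
gripper_force: 0.0
```

Call:
{"fn": "carry_out", "kwargs": {
  "targets": [
    [[0,0,0],0],
    [[0,0,0],0]
  ]
}}

```text
t: 22.02
position: [0.5665, -0.2805, 0.1974]
orientation: [3.14, -0.088, 0.0]
ft_force: [-1.0, 0.1, 0.2]
gripper_width: 0.0473
gripper_force: 0.0
```

```bash
python3 - <<'E'
from h import *
want([(.5667,-.279,.128,bed(-90))])
E
```

```text
t 22.025 pos [ 0.5665 -0.2805  0.1974] ang -93.22
[[0.002, -0.03, 1.387], 0.0]
```

Call:
{"fn": "carry_out", "kwargs": {
  "targets": [
    [[0,-0.03,0.6],0],
    [[0,-0.03,1.1],0],
    [[0,-0.03,1.38],0],
    [[0,-0.03,1.38],0],
    [[0,-0.03,1.38],0]
  ]
}}

```text
t: 22.65
position: [0.5676, -0.2788, 0.1292]
orientation: [3.14, -0.089, 0.002]
ft_force: [-0.1, 0.2, 1.3]
gripper_width: 0.0471
gripper_force: 0.0
```

Call:
{"fn": "carry_out", "kwargs": {
  "targets": [
    [[0,0,0],0],
    [[0,0,0],0],
    [[0,0,0],0],
    [[0,0,0],0],
    [[0,0,0],0],
    [[0,0,0],0]
  ],
  "fingers": 1.0
}}

```text
t: 23.4
position: [0.5673, -0.2794, 0.1282]
orientation: [3.139, -0.09, 0.001]
ft_force: [0.3, -6.5, -0.2]
gripper_width: 0.0136
gripper_force: 30.0
```

```bash
python3 - <<'E'
from h import *
o=get_obs(); print(o["position"],loc_bed(o["position"]),o["ft_force"],o["gripper_width"])
E
```

```text
[ 0.56727649 -0.27940098  0.12823099] [ 0.00060705 -0.16463115] [ 0.31315691 -6.49118566 -0.15419976] 0.013612973391859278
```

Call:
{"fn": "carry_out", "kwargs": {
  "targets": [
    [[0,0.1,0],0],
    [[0,0.2,0],0],
    [[0,0.3,0],0],
    [[0,0.4,0],0],
    [[0,0.5,0],0],
    [[0,0.58,0],0],
    [[0,0.62,0],0],
    [[0,0.62,0],0]
  ]
}}

```text
t: 24.4
position: [0.5656, -0.3081, 0.1281]
orientation: [-3.138, 0.088, 0.001]
ft_force: [-2.7, 12.0, 4.2]
gripper_width: 0.0138
gripper_force: 30.0
```

```bash
python3 - <<'E'
from h import *
p=read_camera("top"); q=read_camera("side"); o=get_obs(); print(o["position"],loc_bed(o["position"]),o["ft_force"],o["gripper_width"])
np.set_printoptions(linewidth=200)
cv2.imwrite("pics/t9.png",p["color"][...,::-1]);b=q["color"][150:230,270:370,::-1]
a=p["color"][190:250,310:400,::-1]
cv2.imwrite("pics/c9.png",np.hstack([cv2.resize(a,(450,300),interpolation=2),cv2.resize(b,(350,280),interpolation=2) if 0 else cv2.resize(b[:, :],(350,300),interpolation=2)]))
g=cv2.cvtColor(p["color"],cv2.COLOR_RGB2GRAY).astype(int);print(g[224:230,322:336])
E
```

```text
[ 0.56557059 -0.3079719   0.12809092] [ 0.000523   -0.19325282] [-2.3538896  11.24801975  3.87299283] 0.013360074562112528
[[ 55  77 129 145 141 113  69  45  53  53  58  58  62  57]
 [ 34  75 119 141 137  82  50  49  55  60  57  60  62  65]
 [ 51  76 132 138 101  56  52  56  62  58  62  63  65  67]
 [ 72  97 132  95  60  52  51  53  60  60  62  65  63  67]
 [137 135 100  58  53  52  55  57  60  62  66  59  56  67]
 [140 100  54  50  53  58  58  55  62  59  62  67  67  66]]
```

View pics/c9.png

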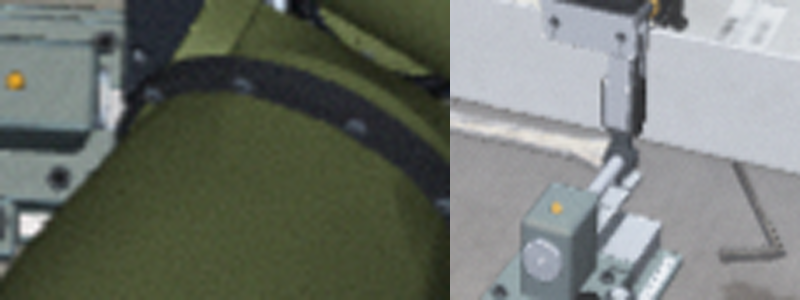

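Call:
{"fn": "carry_out", "kwargs": {
  "targets": [
    [[0,0.015,0],0],
    [[0,0.03,0],0],
    [[0,0.03,0],0],
    [[0,0.03,0],0],
    [[0,0.03,0],0],
    [[0,0.03,0],0]
  ]
}}

```text
t: 25.25
position: [0.5655, -0.3094, 0.1281]
orientation: [-3.138, 0.088, 0.001]
ft_force: [-3.2, 11.9, 4.1]
gripper_width: 0.0141
gripper_force: 30.0
```

```bash
python3 - <<'E'
from h import *
L=[];F=[]
for i in range(6):
    p=read_camera("top"); o=get_obs(); L.append(loc_bed(o["position"])[1]);F.append(o["ft_force"])
print(np.round(L,4),np.mean(F,0).round(1),o["gripper_width"])
def dot(c):
    c=c.astype(int); w=np.clip(c[...,0]-c[...,2]-60,0,None)[195:225,305:320]; y,x=np.mgrid[195:225,305:320]; return (w*x).sum()/w.sum(),(w*y).sum()/w.sum()
print(dot(p["color"]),dot(cv2.imread("pics/top8.png")[...,::-1]),dot(cv2.imread("pics/top6.png")[...,::-1]))
E
```

```text
[-0.1947 -0.1947 -0.1947 -0.1947 -0.1947 -0.1947] [-2.9 11.8  4.4] 0.014158026275648937
(np.float64(312.5637450199203), np.float64(205.73505976095618)) (np.float64(312.5706371191136), np.float64(205.6759002770083)) (np.float64(312.5414364640884), np.float64(205.70165745856355))
```

```bash
python3 -c "
from station import *
print(hand_in())"
```

```text
the job is handed in; nothing more can be done
None
```

The job is handed in at about 25.6 s of the 72 s: the tailstock is set within about 0.5 mm of the pointer and locked with the lever fully home, and the pull handle is still gripped at the loading line (about 30 mm of pull); nothing touched the spindle or loose tools as far as I could tell, though I didn't check them in a final picture.

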